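# Sort the workshop's dark bottles by heft and shut the case

## Task

Put away the workshop's dark bottles: heft each one, stand those that are more than half full upright in the cells of the aluminium case, and stand the emptier ones upright in the cells of the blue refill crate (one that feels about half full may go in either; a half-full bottle weighs 0.345 kg). When every bottle is away, push the case's lid shut until it snaps home on its catch. The bottles are glass, so set them down rather than drop them, and leave the mug and the jar where they are.

Things in the scene. Friction and masses are not known exactly. Their poses are not given: they have to be found in the camera images.
- bottle_1: One of 4 to 6 identical closed bottles of opaque dark glass, paper band, white cap (absent: None). Body 64 mm in diameter to 92 mm up, shoulder to 114 mm, cap 30 mm in diameter from 124 to 152 mm up. Origin: centre of its underside, z up. Starts standing on the table between case and crate. Weighs 0.17 kg empty to 0.52 kg full, anything between; 0.345 kg half full. Felt, not seen.
- bottle_2: One of 4 to 6 identical closed bottles of opaque dark glass, paper band, white cap (absent: None). Body 64 mm in diameter to 92 mm up, shoulder to 114 mm, cap 30 mm in diameter from 124 to 152 mm up. Origin: centre of its underside, z up. Starts standing on the table between case and crate. Weighs 0.17 kg empty to 0.52 kg full, anything between; 0.345 kg half full. Felt, not seen.
- bottle_3: One of 4 to 6 identical closed bottles of opaque dark glass, paper band, white cap (absent: None). Body 64 mm in diameter to 92 mm up, shoulder to 114 mm, cap 30 mm in diameter from 124 to 152 mm up. Origin: centre of its underside, z up. Starts standing on the table between case and crate. Weighs 0.17 kg empty to 0.52 kg full, anything between; 0.345 kg half full. Felt, not seen.
- bottle_4: One of 4 to 6 identical closed bottles of opaque dark glass, paper band, white cap (absent: None). Body 64 mm in diameter to 92 mm up, shoulder to 114 mm, cap 30 mm in diameter from 124 to 152 mm up. Origin: centre of its underside, z up. Starts standing on the table between case and crate. Weighs 0.17 kg empty to 0.52 kg full, anything between; 0.345 kg half full. Felt, not seen.
- bottle_5: One of 4 to 6 identical closed bottles of opaque dark glass, paper band, white cap (absent: None). Body 64 mm in diameter to 92 mm up, shoulder to 114 mm, cap 30 mm in diameter from 124 to 152 mm up. Origin: centre of its underside, z up. Starts standing on the table between case and crate. Weighs 0.17 kg empty to 0.52 kg full, anything between; 0.345 kg half full. Felt, not seen.
- bottle_6: One of 4 to 6 identical closed bottles of opaque dark glass, paper band, white cap (absent: None). Body 64 mm in diameter to 92 mm up, shoulder to 114 mm, cap 30 mm in diameter from 124 to 152 mm up. Origin: centre of its underside, z up. Starts standing on the table between case and crate. Weighs 0.17 kg empty to 0.52 kg full, anything between; 0.345 kg half full. Felt, not seen.
- case: Open aluminium bottle case, fixed, 256 mm along its x, 176 mm along its y, rim 105 mm high, walls 8 mm. Inside 3 (x) by 2 (y) square cells 76 mm wide, centres at x = -80, 0, 80 mm and y = -40, 40 mm; floor 8 mm up, dividers to 78 mm up. Origin: centre of its underside, z up. Lid hinged on the +y side (away from the bottles); catch in the middle of the -y side.
- lid (a joint): Lid angle, rad: 0 shut, grows as it opens; starts at 1.65 to 1.85, at most 1.9. Stiff hinge: it stays where left; up to 7 N at the free edge moves it. From about 0.07 rad down a spring roller catch resists: pressing the free edge down with about 7 to 12 N snaps it over, and it stays at 0 (below 0.02). Left at about 0.07 it is not caught.
- lid_hinge (a point): Middle of the lid's hinge line, on the case's +y wall at rim height (105 mm up). The hinge line runs along the case's x.
- lid_edge (a point): Point on the lid: middle of its free edge, on the flat outer face. Lid: aluminium shell 256 mm along the hinge, 176 mm from hinge line to free edge, 68 mm deep. When shut this point lies 176 mm to the case's -y side of the hinge line and 68 mm above it (173 mm above the table). When open the outer face looks to the case's +y side.
- crate: Refill crate: open blue plastic bottle crate, fixed, 250 mm along its x, 170 mm along its y, 85 mm high, walls 5 mm. Inside 3 (x) by 2 (y) square cells 76 mm wide, centres at x = -80, 0, 80 mm and y = -40, 40 mm; floor 5 mm up, dividers to 75 mm up. Origin: centre of its underside, z up.
- mug: Bystander: white ceramic mug, 80 mm in diameter, 90 mm high, loose. Origin: centre of its underside.
- jar: Bystander: small green glass jar with a lid, 60 mm in diameter, 60 mm high, loose. Origin: centre of its underside.
There are look-alikes about, which are no part of the job. Leave any red look-alike of the bottle_1 alone.

How it is judged:
On the way, in this order (a step that is already met when the one before it is completed fails the run):
1. every bottle stands in the case or the crate according to its weight, the lid still open (((x of bottle_1 in the frame of case between -0.12 and 0.12 m and y of bottle_1 in the frame of case between -0.08 and 0.08 m and z of bottle_1 in the frame of case between 0 and 0.016 m and angle between bottle_1's own z axis and vertical below 0.12 rad and linear speed of bottle_1 below 0.03 m/s and contact force between bottle_1 and case_c0 above 3.0411 N) or (x of bottle_1 in the frame of crate between -0.12 and 0.12 m and y of bottle_1 in the frame of crate between -0.08 and 0.08 m and z of bottle_1 in the frame of crate between 0 and 0.013 m and angle between bottle_1's own z axis and vertical below 0.12 rad and linear speed of bottle_1 below 0.03 m/s and contact force between bottle_1 and crate_c0 below 3.7278 N)) and ((x of bottle_2 in the frame of case between -0.12 and 0.12 m and y of bottle_2 in the frame of case between -0.08 and 0.08 m and z of bottle_2 in the frame of case between 0 and 0.016 m and angle between bottle_2's own z axis and vertical below 0.12 rad and linear speed of bottle_2 below 0.03 m/s and contact force between bottle_2 and case_c0 above 3.0411 N) or (x of bottle_2 in the frame of crate between -0.12 and 0.12 m and y of bottle_2 in the frame of crate between -0.08 and 0.08 m and z of bottle_2 in the frame of crate between 0 and 0.013 m and angle between bottle_2's own z axis and vertical below 0.12 rad and linear speed of bottle_2 below 0.03 m/s and contact force between bottle_2 and crate_c0 below 3.7278 N)) and ((x of bottle_3 in the frame of case between -0.12 and 0.12 m and y of bottle_3 in the frame of case between -0.08 and 0.08 m and z of bottle_3 in the frame of case between 0 and 0.016 m and angle between bottle_3's own z axis and vertical below 0.12 rad and linear speed of bottle_3 below 0.03 m/s and contact force between bottle_3 and case_c0 above 3.0411 N) or (x of bottle_3 in the frame of crate between -0.12 and 0.12 m and y of bottle_3 in the frame of crate between -0.08 and 0.08 m and z of bottle_3 in the frame of crate between 0 and 0.013 m and angle between bottle_3's own z axis and vertical below 0.12 rad and linear speed of bottle_3 below 0.03 m/s and contact force between bottle_3 and crate_c0 below 3.7278 N)) and ((x of bottle_4 in the frame of case between -0.12 and 0.12 m and y of bottle_4 in the frame of case between -0.08 and 0.08 m and z of bottle_4 in the frame of case between 0 and 0.016 m and angle between bottle_4's own z axis and vertical below 0.12 rad and linear speed of bottle_4 below 0.03 m/s and contact force between bottle_4 and case_c0 above 3.0411 N) or (x of bottle_4 in the frame of crate between -0.12 and 0.12 m and y of bottle_4 in the frame of crate between -0.08 and 0.08 m and z of bottle_4 in the frame of crate between 0 and 0.013 m and angle between bottle_4's own z axis and vertical below 0.12 rad and linear speed of bottle_4 below 0.03 m/s and contact force between bottle_4 and crate_c0 below 3.7278 N)) and ((x of bottle_5 in the frame of case between -0.12 and 0.12 m and y of bottle_5 in the frame of case between -0.08 and 0.08 m and z of bottle_5 in the frame of case between 0 and 0.016 m and angle between bottle_5's own z axis and vertical below 0.12 rad and linear speed of bottle_5 below 0.03 m/s and contact force between bottle_5 and case_c0 above 3.0411 N) or (x of bottle_5 in the frame of crate between -0.12 and 0.12 m and y of bottle_5 in the frame of crate between -0.08 and 0.08 m and z of bottle_5 in the frame of crate between 0 and 0.013 m and angle between bottle_5's own z axis and vertical below 0.12 rad and linear speed of bottle_5 below 0.03 m/s and contact force between bottle_5 and crate_c0 below 3.7278 N)) and ((x of bottle_6 in the frame of case between -0.12 and 0.12 m and y of bottle_6 in the frame of case between -0.08 and 0.08 m and z of bottle_6 in the frame of case between 0 and 0.016 m and angle between bottle_6's own z axis and vertical below 0.12 rad and linear speed of bottle_6 below 0.03 m/s and contact force between bottle_6 and case_c0 above 3.0411 N) or (x of bottle_6 in the frame of crate between -0.12 and 0.12 m and y of bottle_6 in the frame of crate between -0.08 and 0.08 m and z of bottle_6 in the frame of crate between 0 and 0.013 m and angle between bottle_6's own z axis and vertical below 0.12 rad and linear speed of bottle_6 below 0.03 m/s and contact force between bottle_6 and crate_c0 below 3.7278 N)) and value of joint lid above 0.3 rad), for 0.2 s.
2. the lid is snapped shut on its catch (value of joint lid below 0.02 rad), for 0.2 s.
At the end, for the whole second after the job is handed in: Every bottle present stands upright (within 0.12 rad) and at rest on the floor of the case (only those heavier than 0.31 kg) or of the crate (only those lighter than 0.38 kg), and the lid is caught, below 0.02 rad (((x of bottle_1 in the frame of case between -0.12 and 0.12 m and y of bottle_1 in the frame of case between -0.08 and 0.08 m and z of bottle_1 in the frame of case between 0 and 0.016 m and angle between bottle_1's own z axis and vertical below 0.12 rad and linear speed of bottle_1 below 0.03 m/s and contact force between bottle_1 and case_c0 above 3.0411 N) or (x of bottle_1 in the frame of crate between -0.12 and 0.12 m and y of bottle_1 in the frame of crate between -0.08 and 0.08 m and z of bottle_1 in the frame of crate between 0 and 0.013 m and angle between bottle_1's own z axis and vertical below 0.12 rad and linear speed of bottle_1 below 0.03 m/s and contact force between bottle_1 and crate_c0 below 3.7278 N)) and ((x of bottle_2 in the frame of case between -0.12 and 0.12 m and y of bottle_2 in the frame of case between -0.08 and 0.08 m and z of bottle_2 in the frame of case between 0 and 0.016 m and angle between bottle_2's own z axis and vertical below 0.12 rad and linear speed of bottle_2 below 0.03 m/s and contact force between bottle_2 and case_c0 above 3.0411 N) or (x of bottle_2 in the frame of crate between -0.12 and 0.12 m and y of bottle_2 in the frame of crate between -0.08 and 0.08 m and z of bottle_2 in the frame of crate between 0 and 0.013 m and angle between bottle_2's own z axis and vertical below 0.12 rad and linear speed of bottle_2 below 0.03 m/s and contact force between bottle_2 and crate_c0 below 3.7278 N)) and ((x of bottle_3 in the frame of case between -0.12 and 0.12 m and y of bottle_3 in the frame of case between -0.08 and 0.08 m and z of bottle_3 in the frame of case between 0 and 0.016 m and angle between bottle_3's own z axis and vertical below 0.12 rad and linear speed of bottle_3 below 0.03 m/s and contact force between bottle_3 and case_c0 above 3.0411 N) or (x of bottle_3 in the frame of crate between -0.12 and 0.12 m and y of bottle_3 in the frame of crate between -0.08 and 0.08 m and z of bottle_3 in the frame of crate between 0 and 0.013 m and angle between bottle_3's own z axis and vertical below 0.12 rad and linear speed of bottle_3 below 0.03 m/s and contact force between bottle_3 and crate_c0 below 3.7278 N)) and ((x of bottle_4 in the frame of case between -0.12 and 0.12 m and y of bottle_4 in the frame of case between -0.08 and 0.08 m and z of bottle_4 in the frame of case between 0 and 0.016 m and angle between bottle_4's own z axis and vertical below 0.12 rad and linear speed of bottle_4 below 0.03 m/s and contact force between bottle_4 and case_c0 above 3.0411 N) or (x of bottle_4 in the frame of crate between -0.12 and 0.12 m and y of bottle_4 in the frame of crate between -0.08 and 0.08 m and z of bottle_4 in the frame of crate between 0 and 0.013 m and angle between bottle_4's own z axis and vertical below 0.12 rad and linear speed of bottle_4 below 0.03 m/s and contact force between bottle_4 and crate_c0 below 3.7278 N)) and ((x of bottle_5 in the frame of case between -0.12 and 0.12 m and y of bottle_5 in the frame of case between -0.08 and 0.08 m and z of bottle_5 in the frame of case between 0 and 0.016 m and angle between bottle_5's own z axis and vertical below 0.12 rad and linear speed of bottle_5 below 0.03 m/s and contact force between bottle_5 and case_c0 above 3.0411 N) or (x of bottle_5 in the frame of crate between -0.12 and 0.12 m and y of bottle_5 in the frame of crate between -0.08 and 0.08 m and z of bottle_5 in the frame of crate between 0 and 0.013 m and angle between bottle_5's own z axis and vertical below 0.12 rad and linear speed of bottle_5 below 0.03 m/s and contact force between bottle_5 and crate_c0 below 3.7278 N)) and ((x of bottle_6 in the frame of case between -0.12 and 0.12 m and y of bottle_6 in the frame of case between -0.08 and 0.08 m and z of bottle_6 in the frame of case between 0 and 0.016 m and angle between bottle_6's own z axis and vertical below 0.12 rad and linear speed of bottle_6 below 0.03 m/s and contact force between bottle_6 and case_c0 above 3.0411 N) or (x of bottle_6 in the frame of crate between -0.12 and 0.12 m and y of bottle_6 in the frame of crate between -0.08 and 0.08 m and z of bottle_6 in the frame of crate between 0 and 0.013 m and angle between bottle_6's own z axis and vertical below 0.12 rad and linear speed of bottle_6 below 0.03 m/s and contact force between bottle_6 and crate_c0 below 3.7278 N)) and value of joint lid below 0.02 rad); the robot touches nothing.
It fails at once if the mug is moved more than 30 mm (distance of mug from where it was at the start of the episode above 0.03 m).
It fails at once if the jar is moved more than 30 mm (distance of jar from where it was at the start of the episode above 0.03 m).
It fails at once if a bottle is dropped: it falls free of the fingers faster than 1 m/s (from over 50 mm) ((linear speed of bottle_1 above 1 m/s and contact force between the fingers and bottle_1 below 0.1 N) or (linear speed of bottle_2 above 1 m/s and contact force between the fingers and bottle_2 below 0.1 N) or (linear speed of bottle_3 above 1 m/s and contact force between the fingers and bottle_3 below 0.1 N) or (linear speed of bottle_4 above 1 m/s and contact force between the fingers and bottle_4 below 0.1 N) or (linear speed of bottle_5 above 1 m/s and contact force between the fingers and bottle_5 below 0.1 N) or (linear speed of bottle_6 above 1 m/s and contact force between the fingers and bottle_6 below 0.1 N)).
Of bottle_1, bottle_2, bottle_3, bottle_4, bottle_5, bottle_6 only 4 to 6 are there at a start; the rules pass over those that are not, and their reading is None.
At some moment in a run one of bottle_1, bottle_2, bottle_3, bottle_4, bottle_5, bottle_6 may be knocked a few centimetres aside while the robot is not near it.
It also fails if it takes over 210 s, if anything falls off the work surface, if the arm or the gripper's body presses on something with over 40 N, if the wrist force passes 120 N, or if a joint passes its speed limit or range.

## Robot

A 6-joint arm with a two-finger parallel gripper is mounted at the origin on the work surface. World frame = base frame: x ahead of the robot, y to its left, z up, the work surface at z = 0. Lengths are in m, angles in rad, forces in N, time in s.
With the tool pointing down it reaches from about 0.35 to 0.975 m from the base axis. Payload 4.9 kg.
Tool frame: the origin (TCP) lies at the very end of the fingers, on their centre line; the grasp point (between the pads) lies 19 mm behind it; z points along the fingers, y is the line along which they close (so a half turn about z gives the same grasp; the last joint's range is limited). The gripper opens to 85 mm and grips with 20 to 120 N. Pads are 22 mm wide; open, the fingers measure 114 mm over their backs; the gripper's body (76 mm by 85 mm) begins 54 mm behind the grasp point. The pads swing forward as they close: fully open they stand 13 mm farther back than shut.
Start: joints at [1.11, 0.053, 1.613, -0, 1.476, -0.119], TCP at [0.209, 0.589, 0.231] pointing down, gripper open.
Joint ranges: [-3.01, 3.01], [-1.01, 2.22], [0.06, 2.58], [-1.02, 4.17], [0.09, 2.62], [-3.14, 3.14]. Speed limits (rad/s): [2.57, 2.57, 3.14, 3.14, 3.14, 3.14].

## Interface

Orientations are given as a unit quaternion [w, x, y, z].
In Python, from plant import monitor, vision, manip gives the robot as it stands. The module is installed in compiled form; this text tells all that it offers.
- The arm moves only by the tool arm_command, never from a script. Its argument "rows" is a list of rows, each a list of 3 entries, a list of its own where there are three numbers: the finger opening in mm, from 0 to 85.4, then the shift along the world's x, y, z in units of 30 cm (1.0 is 30 cm), then the turn, a rotation vector about the world's x, y, z in units of pi/2 rad (1.0 is pi/2 rad). In form: [[claw, [x, y, z], [wx, wy, wz]], ...]. A call has 1 to 12 rows; each row is the pose to reach, as a shift and turn from the pose commanded when the call began; what a row does not reach only later rows make up. A row lasts 1/12 s, in which the tool goes at most 41.7 mm and 7.16 degrees, less where a joint would pass 70% of its speed; a pose out of reach is approached as far as the arm can. A call with a number of a shift or a turn outside -1 to 1 is refused whole. A call with a gripper value outside its range is refused whole. The fingers move at their own pace and stop on an object; the grip force is fixed at half the most. Time passes only in rows, so rows that repeat a pose let the fingers close. It gives the time, the measured TCP pose, the force, the opening and the grip force at its end, in the units of the state.
- monitor.state(): the state, without advancing time (a new reading comes with each control period).
- vision.grab_frame(name): name is "scene" or "top"; returns a dict with "color" (420x560x3 uint8, red, green, blue), "z_map" (420x560 float32, m along the optical axis (not along the pixel's ray), 0 where there is no reading), "mtx" (3x3 intrinsics, pixels), "R" (3x3) and "t" (3): a world point X has camera coordinates R X + t. Camera axes: x right, y down, z forward; pixel columns grow to the right and rows downward; lengths in m; the calibration is good to about 2 mm. A picture is of the moment at which its call begins.
- manip.job_done(): hands the job in; it is judged then, once.
The state is a dict: "time": time; "joint_pos": joint angles; "joint_vel": joint speeds; "joint_efforts": joint torques, N m; "tool_pos": TCP position; "tool_rot": TCP orientation; "contact_force": force on the tool from outside, world axes, zero at the start; "ft_torque": the same for the moment, N m; "gripper_width": opening from 0.0 (shut) to 1.0 (fully open); "grasp_force": force on a finger pad.
Only numpy, scipy, OpenCV 4.12 (cv2) and the standard library are available. Lean on these libraries where they do the work, as an engineer would, in place of code of your own. Each camera call takes 0.05 s, during which the arm holds its last target. There are 200 camera calls.

## Working session

There is one attempt and no reset: what is moved stays moved. The work goes in short steps, Python scripts to look and compute and a tool call to move; the robot and the scene stay as the last step left them, time stands still between calls to the robot, and variables do not carry over. Pictures are saved under pics/ and viewed, at most 14 in all, crops included, and the job is handed in when it is done.

Besides the shell and the picture viewer there is one more tool, called after "Request:" as name([rows], argument=value, ...), one row to a line, values as JSON. arm_command: Moves the arm, as the interface text tells. Shifts and turns lie within -1 to 1; 1 stands for 30 cm of shift or pi/2 rad of turn. Its arguments: {"type":"object","properties":{"rows":{"type":"array"}},"required":["rows"]}

```bash
mkdir -p pics
cat > h.py <<'E'
import numpy as np,cv2
from plant import monitor,vision,manip
def grab(n):
    f=vision.grab_frame(n); return f
def save(f,name,box=None,s=1):
    c=f["color"][:,:,::-1]
    if box: c=c[box[1]:box[3],box[0]:box[2]]
    cv2.imwrite("pics/"+name,cv2.resize(c,None,fx=s,fy=s,interpolation=cv2.INTER_CUBIC))
def cloud(f):
    z=f["z_map"]; v,u=np.mgrid[:z.shape[0],:z.shape[1]]
    K=f["mtx"]; P=np.stack([(u-K[0,2])/K[0,0]*z,(v-K[1,2])/K[1,1]*z,z],-1)
    W=(P-f["t"])@f["R"]; W[z==0]=np.nan; return W
def ray(f,u,v,h):
    K=f["mtx"]; d=np.array([(u-K[0,2])/K[0,0],(v-K[1,2])/K[1,1],1])@f["R"]; c=-f["R"].T@f["t"]
    return c+d*(h-c[2])/d[2]
E
python3 - <<'E'
from h import *
for n in("scene","top"):
    f=grab(n); save(f,n+"0.png",s=1.4); print(n,-f["R"].T@f["t"],f["R"],f["mtx"])
s=monitor.state();print(s)
E
```

```text
scene [0.92960207 0.07510599 0.80974623] [[-0.16256407  0.9866303  -0.01155724]
 [ 0.8346388   0.1312548  -0.53493014]
 [-0.52626135 -0.09660654 -0.84481724]] [[394.35455406   0.         280.69620727]
 [  0.         394.35455406 212.87116946]
 [  0.           0.           1.        ]]
top [ 0.4059769  -0.01024248  1.23775656] [[ 0.01838148 -0.9996494  -0.01905755]
 [-0.99653198 -0.01677036 -0.0815032 ]
 [ 0.08115503  0.0204896  -0.99649086]] [[501.93752168   0.         279.15484534]
 [  0.         501.93752168 217.62389615]
 [  0.           0.           1.        ]]
{'time': 0.1, 'joint_pos': array([ 1.11002813e+00,  5.32949036e-02,  1.61415620e+00,  5.50176767e-06,
        1.47598285e+00, -1.19007563e-01]), 'joint_vel': array([-3.39321084e-05, -2.31264518e-03, -2.25022996e-03, -2.93887577e-03,
        1.17842294e-03, -1.18447004e-03]), 'joint_efforts': array([ 3.49013690e-04, -3.94902742e+01, -3.71363211e+01, -6.86282442e-05,
        4.04597085e-03, -1.90250819e-05]), 'tool_pos': array([0.20921912, 0.58834923, 0.23018373]), 'tool_rot': array([-2.65787147e-04,  1.70050095e-01,  9.85434989e-01, -8.81454390e-04]), 'contact_force': array([-0.3657632 ,  0.05490642,  0.10202974]), 'ft_torque': array([-0.0217091 , -0.02717866, -0.03377027]), 'grasp_force': 0.0, 'gripper_width': 0.9976335574495035}
```

View pics/top0.png

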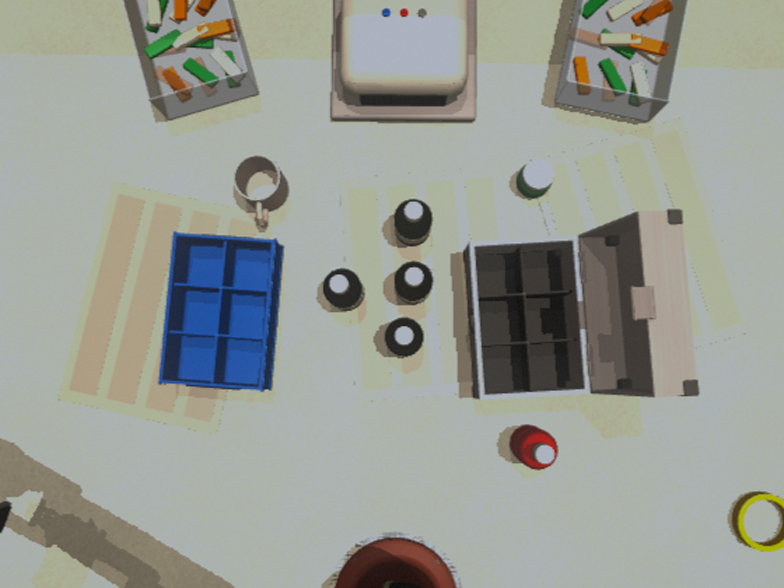

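View pics/scene0.png

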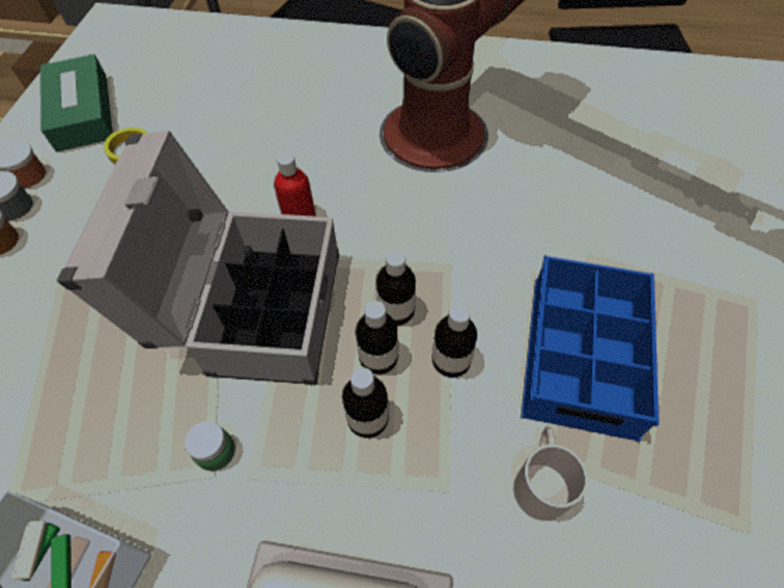

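Four dark bottles, caps at about (295,150), (242,201), (295,197) and (288,241) in raw top-view pixels. The red one at (387,323) is the look-alike, so it stays. The case is at (377,227) with its lid on the right, the crate at (157,222), the mug at (185,132) and the jar at (382,128).

```bash
cat > m.py <<'E'
from h import *
def caps(f,W=None):
    W=cloud(f) if W is None else W
    m=((W[...,2]>.138)&(W[...,2]<.172)&(f["color"].min(-1)>100)&(W[...,1]>-.5)&(W[...,0]>.2)).astype(np.uint8)
    n,l,st,c=cv2.connectedComponentsWithStats(m)
    return [(np.round(ray(f,*c[i],np.nanmedian(W[l==i][:,2])),4),st[i,4],np.round(c[i])) for i in range(1,n) if st[i,4]>40 and st[i,4]<600]
E
python3 - <<'E'
from m import *
for n in("top","scene"):
    f=grab(n);W=cloud(f)
    for c in caps(f,W): print(n,*c)
    c=f["color"].astype(int); z=W[...,2]
    b=((c[...,2]>c[...,0]+60)&(z>.078)&(z<.095))
    p=W[b][:,:2]; r=cv2.minAreaRect(p.astype(np.float32)*1000); print("crate",r,b.sum())
    k=(z>.098)&(z<.112)&(W[...,1]<-.12)&(W[...,1]>-.40)&(W[...,0]>.25)&(W[...,0]<.65)&(c[...,0]-c[...,1]<40)
    nn,l,st,ce=cv2.connectedComponentsWithStats(k.astype(np.uint8))
    i=1+np.argmax(st[1:,4]); p=W[l==i][:,:2]; print("case",cv2.minAreaRect(p.astype(np.float32)*1000),st[i]);np.save(n+"case.npy",p)
    L=(z>.15)&(W[...,1]<-.2)&(W[...,1]>-.55)&(W[...,0]>.2)&(W[...,0]<.75)&(c.max(-1)-c.min(-1)<40)
    q=W[L]; print("lid",np.percentile(q,[1,50,99],axis=0).round(3).tolist())
E
```

```text
top [ 0.6444 -0.0201  0.1503] 140 [295. 150.]
top [ 0.5403 -0.0227  0.1507] 142 [296. 197.]
top [0.5271 0.0942 0.1508] 140 [242. 202.]
top [ 0.4481 -0.0087  0.1507] 140 [288. 239.]
top [ 0.2715 -0.2252  0.1507] 150 [389. 324.]
crate ((486.838134765625, 301.0855407714844), (174.53086853027344, 253.77723693847656), 86.77167510986328) 928
case ((486.3398742675781, -244.10272216796875), (256.4767761230469, 245.62026977539062), 4.338146209716797) [ 338  167  115  119 3834]
lid [[0.273, -0.409, 0.151], [0.493, -0.366, 0.266], [0.621, -0.228, 0.291]]
scene [ 0.2731 -0.2255  0.1525] 99 [203. 113.]
scene [ 0.4503 -0.0089  0.1523] 148 [282. 184.]
scene [ 0.5425 -0.0232  0.1522] 166 [267. 221.]
scene [0.5294 0.094  0.1522] 169 [328. 223.]
scene [ 0.6465 -0.0211  0.1522] 206 [258. 270.]
crate ((489.4022521972656, 300.14605712890625), (174.35914611816406, 252.0750274658203), 86.66064453125) 1273
case ((486.3460693359375, -244.6433563232422), (261.8025817871094, 246.1417999267578), 3.9185867309570312) [  97  149  141  106 3986]
lid [[0.28, -0.405, 0.151], [0.511, -0.369, 0.252], [0.625, -0.234, 0.292]]
```

Run:
```python
from m import *
for n in("top","scene"):
    f=grab(n);W=cloud(f);c=f["color"].astype(int);z=W[...,2]
    p=np.load(n+"case.npy")
    # front strip (max y per x bin), near/far ends
    def edge(p,a,b,lo,hi,fn):
        xs=np.arange(lo,hi,.01);e=[]
        for x in xs:
            q=p[(p[:,a]>=x)&(p[:,a]<x+.01)][:,b]
            if len(q)>2:e.append((x+.005,np.percentile(q,97 if fn>0 else 3)))
        e=np.array(e);k=np.polyfit(e[:,0],e[:,1],1);r=e[:,1]-np.polyval(k,e[:,0]);g=abs(r)<.004
        return np.polyfit(e[g,0],e[g,1],1).round(4)
    print(n,"case front y(x)",edge(p,0,1,.39,.58,1),"far x(y)",edge(p,1,0,-.30,-.2,1),"near x(y)",edge(p,1,0,-.30,-.2,-1))
    b=(c[...,2]>c[...,0]+60)&(z>.079)&(z<.092);q=W[b][:,:2]
    print(" crate ymax",edge(q,0,1,.39,.58,1),"ymin",edge(q,0,1,.39,.58,-1),"xmax",edge(q,1,0,.25,.35,1),"xmin",edge(q,1,0,.25,.35,-1))
f=grab("top");save(f,"a.png",(300,130,520,300),3.5)
```

```text
top case front y(x) [ 0.0749 -0.1594] far x(y) [-0.0702  0.5963] near x(y) [-0.119  0.33 ]
 crate ymax [-0.0526  0.412 ] ymin [-0.0541  0.2409] xmax [0.0602 0.5922] xmin [0.0517 0.3468]
scene case front y(x) [ 0.044  -0.1453] far x(y) [-0.0679  0.5976] near x(y) [-0.1344  0.326 ]
 crate ymax [-0.0551  0.4125] ymin [-0.0584  0.2423] xmax [0.0499 0.5977] xmin [0.061  0.3462]
```

View pics/a.png

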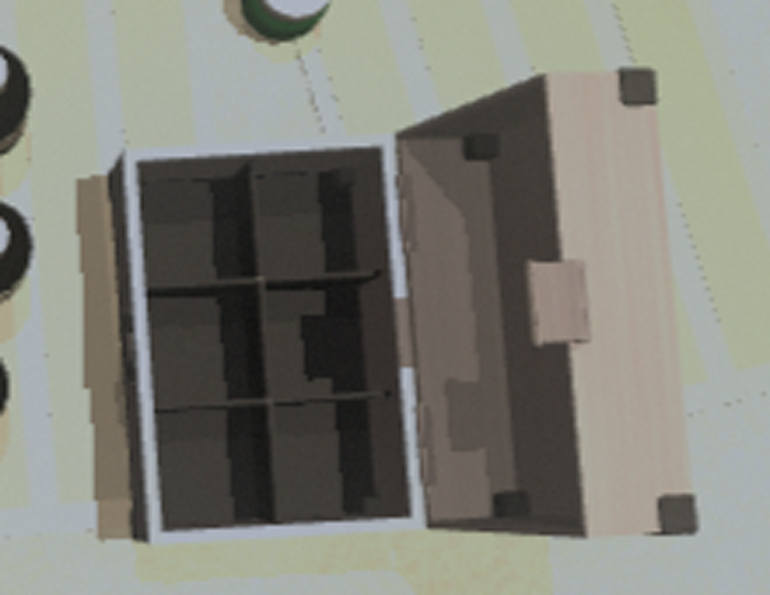

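The crop shows the case with outer rim corners near crop pixels (124,152), (150,540), (425,525) and (397,135), and the lid open to the right. I'll turn those corners into the case's pose.

Run:
```python
from m import *
f=grab("top")
P=np.array([ray(f,300+(u+.5)/3.5-.5,130+(v+.5)/3.5-.5,.105)[:2] for u,v in((124,152),(150,540),(425,525),(397,135))]);print(P.round(4))
print(np.linalg.norm(np.roll(P,-1,0)-P,axis=1),P.mean(0),np.arctan2(*(P[0]-P[1])[::-1]),np.arctan2(*(P[3]-P[2])[::-1]))
def cells(c,a,nm):
    R=np.array([[np.cos(a),-np.sin(a)],[np.sin(a),np.cos(a)]])
    for y in(.04,-.04): print(nm,"y",y,[(c+R@[x,y]).round(4).tolist() for x in(-.08,0,.08)])
cells(P.mean(0),.078,"case(world-aligned; +y is front)");cells(np.array([.4875,.3003]),-.055,"crate")
s=monitor.state();print(s["tool_pos"],s["tool_rot"])
```

```text
[[ 0.6021 -0.1124]
 [ 0.3519 -0.1313]
 [ 0.3648 -0.306 ]
 [ 0.6159 -0.2891]]
[0.25088496 0.1752015  0.25169648 0.17723952] [ 0.48369854 -0.20968271] 0.07542227903046096 0.06732625404155594
case(world-aligned; +y is front) y 0.04 [[0.4008, -0.176], [0.4806, -0.1698], [0.5603, -0.1636]]
case(world-aligned; +y is front) y -0.04 [[0.4071, -0.2558], [0.4868, -0.2496], [0.5666, -0.2433]]
crate y 0.04 [[0.4098, 0.3446], [0.4897, 0.3402], [0.5696, 0.3358]]
crate y -0.04 [[0.4054, 0.2648], [0.4853, 0.2604], [0.5652, 0.256]]
[0.20942503 0.58877694 0.23111753] [-3.97688590e-05  1.70053387e-01  9.85434843e-01 -1.16081325e-04]
```

Request:
arm_command([
  [55,[0.1,-0.15,0.1],[0,0,0.05]],
  [55,[0.2,-0.3,0.2],[0,0,0.1]],
  [55,[0.3,-0.45,0.24],[0,0,0.15]],
  [55,[0.4,-0.6,0.24],[0,0,0.2]],
  [55,[0.5,-0.75,0.24],[0,0,0.218]],
  [55,[0.6,-0.9,0.24],[0,0,0.218]],
  [55,[0.66,-1,0.24],[0,0,0.218]],
  [55,[0.66,-1,0.24],[0,0,0.218]],
  [55,[0.66,-1,0.24],[0,0,0.218]],
  [55,[0.66,-1,0.24],[0,0,0.218]],
  [55,[0.66,-1,0.24],[0,0,0.218]],
  [55,[0.66,-1,0.24],[0,0,0.218]],
])

```text
time: 1.4
tool_pos: [0.4074, 0.289, 0.3033]
tool_rot: [-0.0, -0.0, 1.0, 0.0]
contact_force: [0.1, 0.3, 0.6]
gripper_width: 0.646
grasp_force: 0.0
```

Request:
arm_command([
  [55,[0.067,-0.108,0],[0,0,0]],
  [55,[0.134,-0.217,0],[0,0,0]],
  [55,[0.2,-0.325,0],[0,0,0]],
  [55,[0.268,-0.433,0],[0,0,0]],
  [55,[0.335,-0.54,0],[0,0,0]],
  [55,[0.403,-0.65,0],[0,0,0]],
  [55,[0.403,-0.65,-0.1],[0,0,0]],
  [55,[0.403,-0.65,-0.22],[0,0,0]],
  [55,[0.403,-0.65,-0.34],[0,0,0]],
  [55,[0.403,-0.65,-0.46],[0,0,0]],
  [55,[0.403,-0.65,-0.55],[0,0,0]],
  [55,[0.403,-0.65,-0.607],[0,0,0]],
])

```text
time: 2.4
tool_pos: [0.5257, 0.0957, 0.1168]
tool_rot: [-0.003, -0.002, 1.0, 0.0]
contact_force: [-0.4, 0.2, 0.1]
gripper_width: 0.645
grasp_force: 0.0
```

Request:
arm_command([
  [55,[0,0,0],[0,0,0]],
  [55,[0,0,0],[0,0,0]],
  [20,[0,0,0],[0,0,0]],
  [20,[0,0,0],[0,0,0]],
  [20,[0,0,0],[0,0,0]],
  [20,[0,0,0],[0,0,0]],
  [20,[0,0,0],[0,0,0]],
  [20,[0,0,0],[0,0,0]],
  [20,[0,0,0],[0,0,0]],
  [20,[0,0,0],[0,0,0]],
])

```text
time: 3.23
tool_pos: [0.5302, 0.0944, 0.1239]
tool_rot: [0.002, -0.0, 1.0, 0.001]
contact_force: [-0.3, 2.0, 5.6]
gripper_width: 0.331
grasp_force: 59.5
```

Request:
arm_command([
  [20,[0,0,0.03],[0,0,0]],
  [20,[0,0,0.1],[0,0,0]],
  [20,[0,0,0.18],[0,0,0]],
  [20,[0,0,0.27],[0,0,0]],
  [20,[0,0,0.36],[0,0,0]],
  [20,[0,0,0.45],[0,0,0]],
  [20,[0,0,0.54],[0,0,0]],
  [20,[0,0,0.6],[0,0,0]],
  [20,[0,0,0.62],[0,0,0]],
  [20,[0,0,0.62],[0,0,0]],
  [20,[0,0,0.62],[0,0,0]],
  [20,[0,0,0.62],[0,0,0]],
])

```text
time: 4.23
tool_pos: [0.5274, 0.0937, 0.3046]
tool_rot: [-0.002, -0.0, 1.0, -0.0]
contact_force: [-0.0, 0.2, -2.7]
gripper_width: 0.33
grasp_force: 59.4
```

Request:
arm_command([
  [20,[0,0,0],[0,0,0]],
  [20,[0,0,0],[0,0,0]],
  [20,[0,0,0],[0,0,0]],
])

```text
time: 4.48
tool_pos: [0.528, 0.0938, 0.306]
tool_rot: [-0.001, -0.0, 1.0, -0.0]
contact_force: [0.2, -0.0, -2.7]
gripper_width: 0.331
grasp_force: 59.4
```

Request:
arm_command([
  [20,[0,0,0],[0,0,0]],
  [20,[0,0,0],[0,0,0]],
])

```text
time: 4.65
tool_pos: [0.5283, 0.0938, 0.3069]
tool_rot: [-0.0, -0.0, 1.0, -0.0]
contact_force: [-0.5, -0.1, -2.1]
gripper_width: 0.338
grasp_force: 59.4
```

Request:
arm_command([
  [20,[0,0,0],[0,0,0]],
  [20,[0,0,0],[0,0,0]],
])

```text
time: 4.82
tool_pos: [0.5284, 0.0938, 0.3073]
tool_rot: [0.0, -0.0, 1.0, -0.0]
contact_force: [0.4, 1.1, -3.4]
gripper_width: 0.332
grasp_force: 59.4
```

Run:
```python
from m import *
for i in range(8):
    s=monitor.state();print(s["contact_force"].round(2),s["ft_torque"].round(3));f=grab("scene" if i else "top")
for c in caps(f):print(*c)
save(f,"b.png",(180,90,420,300),3)
```

```text
[ 0.38  1.06 -3.37] [0.036 0.018 0.005]
[ 0.22 -0.33 -3.39] [ 0.023  0.002 -0.004]
[ 0.25 -0.12 -2.58] [-0.014 -0.017  0.007]
[ 0.41 -0.71 -2.77] [-0.007 -0.035 -0.011]
[ 0.26  0.3  -3.47] [-0.006 -0.015 -0.004]
[-0.15  0.11 -2.97] [ 0.028  0.008 -0.019]
[-0.11 -0.62 -2.52] [-0.018 -0.007  0.048]
[ 0.07 -0.57 -3.37] [-0.025 -0.032 -0.054]
[ 0.2744 -0.2255  0.1526] 106 [203. 113.]
[ 0.4516 -0.0093  0.1521] 161 [282. 185.]
[ 0.5438 -0.0233  0.1523] 178 [267. 221.]
[ 0.6473 -0.0208  0.1521] 219 [258. 270.]
```

View pics/b.png

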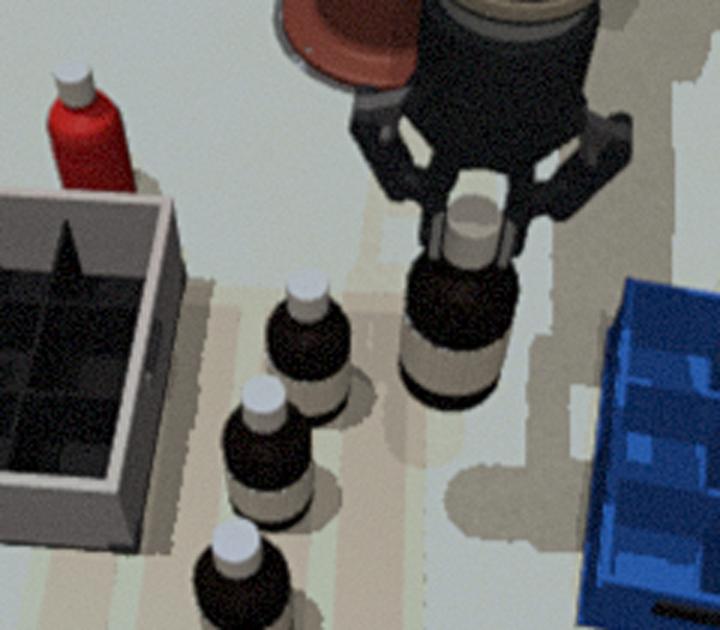

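Request:
arm_command([
  [20,[-0.015,0.06,0],[0,0,0]],
  [20,[-0.035,0.14,0],[0,0,0]],
  [20,[-0.06,0.23,0],[0,0,0]],
  [20,[-0.08,0.32,0],[0,0,0]],
  [20,[-0.105,0.41,0],[0,0,0]],
  [20,[-0.125,0.49,0],[0,0,0]],
  [20,[-0.143,0.54,0],[0,0,0]],
  [20,[-0.143,0.555,0],[0,0,0]],
  [20,[-0.143,0.555,-0.03],[0,0,0]],
  [20,[-0.143,0.555,-0.1],[0,0,0]],
  [20,[-0.143,0.555,-0.18],[0,0,0]],
  [20,[-0.143,0.555,-0.24],[0,0,0]],
])

```text
time: 6.22
tool_pos: [0.4853, 0.259, 0.2328]
tool_rot: [-0.001, 0.0, 1.0, -0.001]
contact_force: [0.4, 0.1, -2.8]
gripper_width: 0.332
grasp_force: 59.8
```

Request:
arm_command([
  [20,[0,0,-0.05],[0,0,0]],
  [20,[0,0,-0.1],[0,0,0]],
  [20,[0,0,-0.15],[0,0,0]],
  [20,[0,0,-0.2],[0,0,0]],
  [20,[0,0,-0.24],[0,0,0]],
  [20,[0,0,-0.28],[0,0,0]],
  [20,[0,0,-0.3],[0,0,0]],
  [20,[0,0,-0.32],[0,0,0]],
  [20,[0,0,-0.33],[0,0,0]],
  [20,[0,0,-0.335],[0,0,0]],
  [20,[0,0,-0.34],[0,0,0]],
  [20,[0,0,-0.34],[0,0,0]],
])

```text
time: 7.22
tool_pos: [0.4858, 0.2605, 0.1336]
tool_rot: [0.0, -0.0, 1.0, 0.0]
contact_force: [0.4, -0.4, -2.5]
gripper_width: 0.332
grasp_force: 59.8
```

Request:
arm_command([
  [20,[0,0,-0.005],[0,0,0]],
  [20,[0,0,-0.01],[0,0,0]],
  [20,[0,0,-0.015],[0,0,0]],
  [20,[0,0,-0.015],[0,0,0]],
  [20,[0,0,-0.015],[0,0,0]],
])

```text
time: 7.63
tool_pos: [0.4856, 0.2605, 0.129]
tool_rot: [0.0, -0.0, 1.0, 0.0]
contact_force: [-0.5, -0.7, -1.1]
gripper_width: 0.331
grasp_force: 60.1
```

Request:
arm_command([
  [55,[0,0,-0.003],[0,0,0]],
  [55,[0,0,-0.003],[0,0,0]],
  [55,[0,0,-0.003],[0,0,0]],
  [55,[0,0,-0.003],[0,0,0]],
  [55,[0,0,0.02],[0,0,0]],
  [55,[0,0,0.08],[0,0,0]],
  [55,[0,0,0.17],[0,0,0]],
  [55,[0,0,0.28],[0,0,0]],
  [55,[0,0,0.38],[0,0,0]],
  [55,[0,0,0.38],[0,0,0]],
  [55,[0,0,0.38],[0,0,0]],
  [55,[0,0,0.38],[0,0,0]],
])

```text
time: 8.63
tool_pos: [0.4854, 0.2603, 0.2429]
tool_rot: [0.0, -0.0, 1.0, 0.0]
contact_force: [0.2, -0.7, -0.8]
gripper_width: 0.643
grasp_force: 0.0
```

Run:
```python
from m import *
F=[]
for i in range(10):
    F.append(monitor.state()["contact_force"][2]);f=grab("top" if i>8 else "scene")
print("base",np.mean(F),np.std(F))
for c in caps(f):print(*c)
f=grab("scene")
for c in caps(f):print(*c)
```

```text
base -0.33076520725522796 0.4603642416696071
[ 0.6444 -0.0201  0.1501] 141 [295. 150.]
[ 0.5403 -0.0226  0.1507] 143 [295. 197.]
[0.4746 0.2593 0.1557] 46 [165. 225.]
[ 0.448  -0.0087  0.1506] 143 [288. 239.]
[ 0.2716 -0.2251  0.1508] 153 [389. 324.]
[ 0.2736 -0.2258  0.1525] 102 [203. 113.]
[ 0.4505 -0.009   0.1523] 149 [282. 184.]
[0.4854 0.2595 0.1575] 155 [415. 214.]
[ 0.543  -0.0232  0.1525] 169 [267. 221.]
[ 0.6465 -0.021   0.152 ] 208 [258. 270.]
```

Request:
arm_command([
  [55,[-0.015,-0.11,0],[0,0,0]],
  [55,[-0.03,-0.23,0],[0,0,0]],
  [55,[-0.05,-0.36,0],[0,0,0]],
  [55,[-0.065,-0.49,0],[0,0,0]],
  [55,[-0.083,-0.62,0],[0,0,0]],
  [55,[-0.1,-0.75,0],[0,0,0]],
  [55,[-0.115,-0.86,0],[0,0,0]],
  [55,[-0.12,-0.898,0],[0,0,0]],
  [55,[-0.12,-0.898,0],[0,0,0]],
  [55,[-0.12,-0.898,-0.1],[0,0,0]],
  [55,[-0.12,-0.898,-0.2],[0,0,0]],
  [55,[-0.12,-0.898,-0.3],[0,0,0]],
])

```text
time: 10.18
tool_pos: [0.4502, -0.0084, 0.1525]
tool_rot: [0.001, -0.001, 1.0, 0.0]
contact_force: [-0.2, -0.6, -0.1]
gripper_width: 0.641
grasp_force: 0.0
```

Request:
arm_command([
  [55,[0,0,-0.06],[0,0,0]],
  [55,[0,0,-0.1],[0,0,0]],
  [55,[0,0,-0.1],[0,0,0]],
  [55,[0,0,-0.1],[0,0,0]],
  [20,[0,0,-0.1],[0,0,0]],
  [20,[0,0,-0.1],[0,0,0]],
  [20,[0,0,-0.1],[0,0,0]],
  [20,[0,0,-0.1],[0,0,0]],
  [20,[0,0,-0.1],[0,0,0]],
  [20,[0,0,-0.1],[0,0,0]],
  [20,[0,0,-0.1],[0,0,0]],
  [20,[0,0,-0.1],[0,0,0]],
])

```text
time: 11.18
tool_pos: [0.451, -0.009, 0.125]
tool_rot: [0.002, -0.0, 1.0, 0.0]
contact_force: [0.2, 1.1, 7.2]
gripper_width: 0.331
grasp_force: 59.3
```

Request:
arm_command([
  [20,[0,0,0.03],[0,0,0]],
  [20,[0,0,0.1],[0,0,0]],
  [20,[0,0,0.18],[0,0,0]],
  [20,[0,0,0.27],[0,0,0]],
  [20,[0,0,0.36],[0,0,0]],
  [20,[0,0,0.45],[0,0,0]],
  [20,[0,0,0.54],[0,0,0]],
  [20,[0,0,0.6],[0,0,0]],
  [20,[0,0,0.62],[0,0,0]],
  [20,[0,0,0.62],[0,0,0]],
  [20,[0,0,0.62],[0,0,0]],
  [20,[0,0,0.62],[0,0,0]],
])

```text
time: 12.18
tool_pos: [0.4486, -0.009, 0.3063]
tool_rot: [-0.002, -0.0, 1.0, 0.0]
contact_force: [-1.0, -0.2, -3.4]
gripper_width: 0.331
grasp_force: 59.4
```

```bash
cat > w.py <<'E'
from m import *
F=[]
for i in range(14):
    s=monitor.state();F.append(s["contact_force"][2]);f=grab("scene")
print("Fz",np.mean(F[2:]),np.std(F[2:])/12**.5,s["tool_pos"],s["gripper_width"])
for c in caps(f):print(*c)
E
python3 w.py
```

```text
Fz -2.4827773513804012 0.08932592174036603 [ 0.44950707 -0.00907059  0.308774  ] 0.3372255403693418
[ 0.2737 -0.2256  0.1526] 103 [203. 113.]
[0.485  0.2592 0.1575] 160 [415. 214.]
[ 0.5428 -0.0231  0.1523] 168 [267. 221.]
[ 0.6467 -0.021   0.1523] 207 [258. 270.]
```

Request:
arm_command([
  [20,[-0.01,0.07,0],[0,0,0]],
  [20,[-0.025,0.16,0],[0,0,0]],
  [20,[-0.04,0.26,0],[0,0,0]],
  [20,[-0.06,0.37,0],[0,0,0]],
  [20,[-0.076,0.48,0],[0,0,0]],
  [20,[-0.095,0.59,0],[0,0,0]],
  [20,[-0.11,0.69,0],[0,0,0]],
  [20,[-0.125,0.78,0],[0,0,0]],
  [20,[-0.138,0.86,0],[0,0,0]],
  [20,[-0.146,0.9,0],[0,0,0]],
  [20,[-0.146,0.913,0],[0,0,0]],
  [20,[-0.146,0.913,0],[0,0,0]],
])

```text
time: 13.88
tool_pos: [0.4055, 0.2654, 0.3086]
tool_rot: [-0.0, -0.001, 1.0, -0.0]
contact_force: [0.5, -0.8, -2.4]
gripper_width: 0.33
grasp_force: 59.8
```

Request:
arm_command([
  [20,[0,0,-0.03],[0,0,0]],
  [20,[0,0,-0.1],[0,0,0]],
  [20,[0,0,-0.18],[0,0,0]],
  [20,[0,0,-0.26],[0,0,0]],
  [20,[0,0,-0.34],[0,0,0]],
  [20,[0,0,-0.42],[0,0,0]],
  [20,[0,0,-0.49],[0,0,0]],
  [20,[0,0,-0.54],[0,0,0]],
  [20,[0,0,-0.57],[0,0,0]],
  [20,[0,0,-0.585],[0,0,0]],
  [20,[0,0,-0.595],[0,0,0]],
  [20,[0,0,-0.6],[0,0,0]],
])

```text
time: 14.88
tool_pos: [0.4067, 0.2648, 0.13]
tool_rot: [0.001, -0.0, 1.0, 0.0]
contact_force: [-0.8, -0.6, 4.7]
gripper_width: 0.33
grasp_force: 60.5
```

Request:
arm_command([
  [20,[0,0,0],[0,0,0]],
  [20,[0,0,0],[0,0,0]],
  [20,[0,0,0],[0,0,0]],
])

```text
time: 15.13
tool_pos: [0.4065, 0.2651, 0.13]
tool_rot: [0.001, -0.0, 1.0, 0.0]
contact_force: [0.5, 0.1, 1.5]
gripper_width: 0.331
grasp_force: 59.9
```

Request:
arm_command([
  [55,[0,0,0],[0,0,0]],
  [55,[0,0,0],[0,0,0]],
  [55,[0,0,0],[0,0,0]],
  [55,[0,0,0],[0,0,0]],
  [55,[0,0,0.02],[0,0,0]],
  [55,[0,0,0.08],[0,0,0]],
  [55,[0,0,0.17],[0,0,0]],
  [55,[0,0,0.28],[0,0,0]],
  [55,[0,0,0.38],[0,0,0]],
  [55,[0,0,0.38],[0,0,0]],
])

```text
time: 15.97
tool_pos: [0.4087, 0.2663, 0.2511]
tool_rot: [0.006, -0.0, 1.0, 0.003]
contact_force: [0.0, 0.4, 1.0]
gripper_width: 0.646
grasp_force: 0.0
```

```bash
python3 w.py
```

```text
Fz 0.1289473923959107 0.11956556396375731 [0.40556178 0.26476353 0.24234029] 0.6462790962779189
[ 0.2732 -0.2256  0.1525] 101 [203. 113.]
[0.4057 0.2649 0.1575] 142 [417. 182.]
[0.4849 0.2592 0.1573] 159 [415. 214.]
[ 0.5428 -0.0233  0.1523] 167 [267. 221.]
[ 0.6466 -0.0211  0.1522] 206 [258. 270.]
```

Request:
arm_command([
  [55,[0.05,-0.1,0],[0,0,0]],
  [55,[0.1,-0.21,0],[0,0,0]],
  [55,[0.155,-0.33,0],[0,0,0]],
  [55,[0.21,-0.45,0],[0,0,0]],
  [55,[0.27,-0.57,0],[0,0,0]],
  [55,[0.325,-0.69,0],[0,0,0]],
  [55,[0.38,-0.81,0],[0,0,0]],
  [55,[0.43,-0.91,0],[0,0,0]],
  [55,[0.454,-0.96,0],[0,0,0]],
  [55,[0.454,-0.96,-0.03],[0,0,0]],
  [55,[0.454,-0.96,-0.12],[0,0,0]],
  [55,[0.454,-0.96,-0.22],[0,0,0]],
])

```text
time: 17.67
tool_pos: [0.5432, -0.0231, 0.1778]
tool_rot: [0.002, -0.0, 1.0, -0.0]
contact_force: [-0.2, 1.0, 0.3]
gripper_width: 0.641
grasp_force: 0.0
```

Request:
arm_command([
  [55,[0,0,-0.09],[0,0,0]],
  [55,[0,0,-0.15],[0,0,0]],
  [55,[0,0,-0.173],[0,0,0]],
  [55,[0,0,-0.173],[0,0,0]],
  [20,[0,0,-0.173],[0,0,0]],
  [20,[0,0,-0.173],[0,0,0]],
  [20,[0,0,-0.173],[0,0,0]],
  [20,[0,0,-0.173],[0,0,0]],
  [20,[0,0,-0.173],[0,0,0]],
  [20,[0,0,-0.173],[0,0,0]],
  [20,[0,0,-0.173],[0,0,0]],
  [20,[0,0,-0.173],[0,0,0]],
])

```text
time: 18.67
tool_pos: [0.5433, -0.023, 0.1271]
tool_rot: [0.002, -0.0, 1.0, 0.0]
contact_force: [0.1, 1.9, 5.2]
gripper_width: 0.331
grasp_force: 59.9
```

Request:
arm_command([
  [20,[0,0,0.03],[0,0,0]],
  [20,[0,0,0.1],[0,0,0]],
  [20,[0,0,0.18],[0,0,0]],
  [20,[0,0,0.27],[0,0,0]],
  [20,[0,0,0.36],[0,0,0]],
  [20,[0,0,0.45],[0,0,0]],
  [20,[0,0,0.54],[0,0,0]],
  [20,[0,0,0.6],[0,0,0]],
  [20,[0,0,0.61],[0,0,0]],
  [20,[0,0,0.61],[0,0,0]],
  [20,[0,0,0.61],[0,0,0]],
  [20,[0,0,0.61],[0,0,0]],
])

```text
time: 19.67
tool_pos: [0.5407, -0.023, 0.3047]
tool_rot: [-0.002, -0.0, 1.0, 0.0]
contact_force: [0.2, 0.4, -4.6]
gripper_width: 0.329
grasp_force: 59.8
```

```bash
python3 w.py
```

```text
Fz -4.524200910719106 0.16310546015298572 [ 0.5419111  -0.02316511  0.30788527] 0.3280015278094083
[ 0.2748 -0.2254  0.1523] 111 [203. 113.]
[0.4085 0.2631 0.157 ] 178 [416. 183.]
[0.4875 0.2586 0.1571] 185 [415. 215.]
[ 0.6472 -0.021   0.1522] 217 [258. 270.]
```

Request:
arm_command([
  [20,[-0.02,-0.05,0],[0,0,0]],
  [20,[-0.06,-0.13,0],[0,0,0]],
  [20,[-0.1,-0.23,0],[0,0,0]],
  [20,[-0.14,-0.33,0],[0,0,0]],
  [20,[-0.18,-0.42,0],[0,0,0]],
  [20,[-0.204,-0.48,0],[0,0,0]],
  [20,[-0.204,-0.493,0],[0,0,0]],
  [20,[-0.204,-0.493,0],[0,0,0]],
  [20,[-0.204,-0.493,-0.03],[0,0,0]],
  [20,[-0.204,-0.493,-0.1],[0,0,0]],
  [20,[-0.204,-0.493,-0.17],[0,0,0]],
  [20,[-0.204,-0.493,-0.21],[0,0,0]],
])

```text
time: 21.37
tool_pos: [0.48, -0.1693, 0.2415]
tool_rot: [-0.002, -0.001, 1.0, 0.001]
contact_force: [-1.0, 0.7, -5.6]
gripper_width: 0.332
grasp_force: 60.1
```

Request:
arm_command([
  [20,[0,0,-0.03],[0,0,0]],
  [20,[0,0,-0.08],[0,0,0]],
  [20,[0,0,-0.14],[0,0,0]],
  [20,[0,0,-0.2],[0,0,0]],
  [20,[0,0,-0.26],[0,0,0]],
  [20,[0,0,-0.3],[0,0,0]],
  [20,[0,0,-0.33],[0,0,0]],
  [20,[0,0,-0.345],[0,0,0]],
  [20,[0,0,-0.355],[0,0,0]],
  [20,[0,0,-0.36],[0,0,0]],
  [20,[0,0,-0.365],[0,0,0]],
  [20,[0,0,-0.365],[0,0,0]],
])

```text
time: 22.37
tool_pos: [0.4811, -0.1713, 0.136]
tool_rot: [0.001, -0.0, 1.0, -0.0]
contact_force: [-1.2, 1.1, -5.8]
gripper_width: 0.333
grasp_force: 60.2
```

Request:
arm_command([
  [20,[0,0,-0.004],[0,0,0]],
  [20,[0,0,-0.007],[0,0,0]],
  [20,[0,0,-0.007],[0,0,0]],
  [20,[0,0,-0.007],[0,0,0]],
])

```text
time: 22.7
tool_pos: [0.4816, -0.1715, 0.135]
tool_rot: [0.001, -0.0, 1.0, -0.0]
contact_force: [-1.8, 1.9, 5.8]
gripper_width: 0.328
grasp_force: 61.0
```

Landed. I'll release it, lift clear, and check before the last bottle.

Request:
arm_command([
  [55,[0,0,0],[0,0,0]],
  [55,[0,0,0],[0,0,0]],
  [55,[0,0,0],[0,0,0]],
  [55,[0,0,0],[0,0,0]],
  [55,[0,0,0.02],[0,0,0]],
  [55,[0,0,0.08],[0,0,0]],
  [55,[0,0,0.17],[0,0,0]],
  [55,[0,0,0.28],[0,0,0]],
  [55,[0,0,0.37],[0,0,0]],
  [55,[0,0,0.37],[0,0,0]],
])

```text
time: 23.53
tool_pos: [0.4836, -0.1726, 0.2522]
tool_rot: [0.005, -0.0, 1.0, -0.003]
contact_force: [0.2, -0.8, 0.5]
gripper_width: 0.644
grasp_force: 0.0
```

```bash
python3 w.py
```

```text
Fz -0.05333979755804343 0.14000404291269442 [ 0.48058336 -0.17103842  0.24388199] 0.6399414370972932
[0.4059 0.264  0.1573] 153 [417. 182.]
[ 0.482  -0.1715  0.1602] 131 [201. 184.]
[0.4854 0.2591 0.1575] 164 [415. 214.]
[ 0.6467 -0.0209  0.1522] 210 [258. 270.]
```

Request:
arm_command([
  [55,[0.06,0.055,0],[0,0,0]],
  [55,[0.14,0.13,0],[0,0,0]],
  [55,[0.22,0.2,0],[0,0,0]],
  [55,[0.3,0.275,0],[0,0,0]],
  [55,[0.39,0.355,0],[0,0,0]],
  [55,[0.47,0.43,0],[0,0,0]],
  [55,[0.53,0.485,0],[0,0,0]],
  [55,[0.55,0.501,0],[0,0,0]],
  [55,[0.55,0.501,0],[0,0,0]],
  [55,[0.55,0.501,-0.05],[0,0,0]],
  [55,[0.55,0.501,-0.14],[0,0,0]],
  [55,[0.55,0.501,-0.24],[0,0,0]],
])

```text
time: 25.23
tool_pos: [0.6459, -0.0222, 0.1728]
tool_rot: [0.002, 0.0, 1.0, -0.001]
contact_force: [-0.3, 0.4, -0.9]
gripper_width: 0.644
grasp_force: 0.0
```

Request:
arm_command([
  [55,[0,0,-0.08],[0,0,0]],
  [55,[0,0,-0.14],[0,0,0]],
  [55,[0,0,-0.155],[0,0,0]],
  [55,[0,0,-0.155],[0,0,0]],
  [20,[0,0,-0.155],[0,0,0]],
  [20,[0,0,-0.155],[0,0,0]],
  [20,[0,0,-0.155],[0,0,0]],
  [20,[0,0,-0.155],[0,0,0]],
  [20,[0,0,-0.155],[0,0,0]],
  [20,[0,0,-0.155],[0,0,0]],
  [20,[0,0,-0.155],[0,0,0]],
  [20,[0,0,-0.155],[0,0,0]],
])

```text
time: 26.23
tool_pos: [0.647, -0.0208, 0.128]
tool_rot: [0.002, -0.0, 1.0, -0.0]
contact_force: [-0.2, 1.6, 6.3]
gripper_width: 0.332
grasp_force: 60.2
```

Request:
arm_command([
  [20,[0,0,0.03],[0,0,0]],
  [20,[0,0,0.1],[0,0,0]],
  [20,[0,0,0.18],[0,0,0]],
  [20,[0,0,0.27],[0,0,0]],
  [20,[0,0,0.36],[0,0,0]],
  [20,[0,0,0.45],[0,0,0]],
  [20,[0,0,0.54],[0,0,0]],
  [20,[0,0,0.6],[0,0,0]],
  [20,[0,0,0.61],[0,0,0]],
  [20,[0,0,0.61],[0,0,0]],
  [20,[0,0,0.61],[0,0,0]],
  [20,[0,0,0.61],[0,0,0]],
])

```text
time: 27.23
tool_pos: [0.6445, -0.0206, 0.3052]
tool_rot: [-0.003, -0.0, 1.0, 0.0]
contact_force: [-0.6, -0.7, -4.5]
gripper_width: 0.329
grasp_force: 59.8
```

```bash
python3 w.py
```

```text
Fz -4.416849281249043 0.2241433933148335 [ 0.64571571 -0.02076989  0.30880816] 0.3287363959474668
[0.4106 0.2626 0.1568] 208 [416. 184.]
[0.4889 0.2581 0.1567] 213 [414. 216.]
```

Request:
arm_command([
  [20,[-0.03,-0.05,0],[0,0,0]],
  [20,[-0.08,-0.13,0],[0,0,0]],
  [20,[-0.135,-0.23,0],[0,0,0]],
  [20,[-0.195,-0.33,0],[0,0,0]],
  [20,[-0.25,-0.42,0],[0,0,0]],
  [20,[-0.28,-0.47,0],[0,0,0]],
  [20,[-0.285,-0.479,0],[0,0,0]],
  [20,[-0.285,-0.479,0],[0,0,0]],
  [20,[-0.285,-0.479,-0.03],[0,0,0]],
  [20,[-0.285,-0.479,-0.1],[0,0,0]],
  [20,[-0.285,-0.479,-0.17],[0,0,0]],
  [20,[-0.285,-0.479,-0.21],[0,0,0]],
])

```text
time: 28.93
tool_pos: [0.5596, -0.1627, 0.2422]
tool_rot: [-0.002, -0.001, 1.0, 0.001]
contact_force: [-0.8, 0.7, -5.3]
gripper_width: 0.328
grasp_force: 60.0
```

Request:
arm_command([
  [20,[0,0,-0.03],[0,0,0]],
  [20,[0,0,-0.08],[0,0,0]],
  [20,[0,0,-0.14],[0,0,0]],
  [20,[0,0,-0.2],[0,0,0]],
  [20,[0,0,-0.26],[0,0,0]],
  [20,[0,0,-0.3],[0,0,0]],
  [20,[0,0,-0.33],[0,0,0]],
  [20,[0,0,-0.345],[0,0,0]],
  [20,[0,0,-0.355],[0,0,0]],
  [20,[0,0,-0.363],[0,0,0]],
  [20,[0,0,-0.37],[0,0,0]],
  [20,[0,0,-0.37],[0,0,0]],
])

```text
time: 29.93
tool_pos: [0.5611, -0.1648, 0.1361]
tool_rot: [0.001, -0.0, 1.0, -0.0]
contact_force: [-0.7, 1.0, -1.8]
gripper_width: 0.33
grasp_force: 60.3
```

Request:
arm_command([
  [20,[0,0,0],[0,0,0]],
  [20,[0,0,0],[0,0,0]],
  [20,[0,0,0],[0,0,0]],
])

```text
time: 30.18
tool_pos: [0.561, -0.1648, 0.1361]
tool_rot: [0.001, -0.0, 1.0, -0.0]
contact_force: [1.2, 1.3, -0.4]
gripper_width: 0.333
grasp_force: 60.4
```

Request:
arm_command([
  [55,[0,0,-0.003],[0,0,0]],
  [55,[0,0,-0.003],[0,0,0]],
  [55,[0,0,-0.003],[0,0,0]],
  [55,[0,0,-0.003],[0,0,0]],
  [55,[0,0,0.02],[0,0,0]],
  [55,[0,0,0.1],[0,0,0]],
  [55,[0,0,0.2],[0,0,0]],
  [55,[0,0.05,0.3],[0,0,0]],
  [55,[0,0.15,0.4],[0,0,0]],
  [55,[0,0.25,0.5],[0,0,0]],
  [55,[0,0.35,0.6],[0,0,0]],
  [55,[0,0.45,0.6],[0,0,0]],
])

```text
time: 31.18
tool_pos: [0.5624, -0.029, 0.3235]
tool_rot: [0.006, 0.0, 1.0, -0.001]
contact_force: [-0.0, 0.8, 1.8]
gripper_width: 0.637
grasp_force: 0.0
```

Request:
arm_command([
  [0,[0,0.1,0],[0,0,0]],
  [0,[0,0.2,0],[0,0,0]],
  [0,[0,0.3,0],[0,0,0]],
  [0,[0,0.3,0],[0,0,0]],
  [0,[0,0.3,0],[0,0,0]],
])

```text
time: 31.6
tool_pos: [0.5601, 0.0617, 0.3153]
tool_rot: [0.0, -0.002, 1.0, -0.0]
contact_force: [1.0, 0.0, -0.1]
gripper_width: -0.0
grasp_force: 0.0
```

Run:
```python
from m import *
for n in("scene","top"):
    f=grab(n);W=cloud(f)
    for c in caps(f,W):print(n,*c)
    save(f,n+"1.png",s=1.4)
    c=f["color"].astype(int)
    L=(W[...,2]>.21)&(W[...,1]<-.27)&(W[...,1]>-.55)&(W[...,0]>.2)&(W[...,0]<.75)&(c.max(-1)-c.min(-1)<45)
    q=W[L]; T=q[q[:,2]>.262];print(len(q),"top pts",np.percentile(T,[2,50,98],axis=0).round(3).tolist())
    for h in(.22,.24,.26):
        t=q[abs(q[:,2]-h)<.006]; t=t[abs(t[:,0]-.485)<.05]; print(h,np.percentile(t[:,1],[2,50,98]).round(3) if len(t) else None)
print(monitor.state()["tool_pos"])
```

```text
scene [ 0.2736 -0.2255  0.1527] 102 [203. 113.]
scene [0.4059 0.2641 0.1574] 153 [417. 182.]
scene [ 0.4812 -0.171   0.1602] 143 [201. 184.]
scene [0.4849 0.2593 0.1572] 160 [415. 214.]
scene [ 0.5613 -0.1642  0.1604] 164 [194. 217.]
4495 top pts [[0.373, -0.403, 0.262], [0.513, -0.364, 0.27], [0.622, -0.317, 0.292]]
0.22 None
0.24 None
0.26 [-0.407 -0.395 -0.382]
top [ 0.559  -0.1635  0.1586] 148 [361. 189.]
top [0.4823 0.2599 0.1555] 141 [165. 221.]
top [ 0.479  -0.171   0.1584] 152 [364. 226.]
top [0.4033 0.2646 0.1558] 144 [161. 258.]
top [ 0.2718 -0.2252  0.1504] 154 [389. 324.]
4702 top pts [[0.372, -0.4, 0.262], [0.492, -0.362, 0.269], [0.619, -0.318, 0.29]]
0.22 None
0.24 None
0.26 [-0.406 -0.391 -0.369]
[0.56021646 0.06008035 0.31504649]
```

View pics/scene1.png

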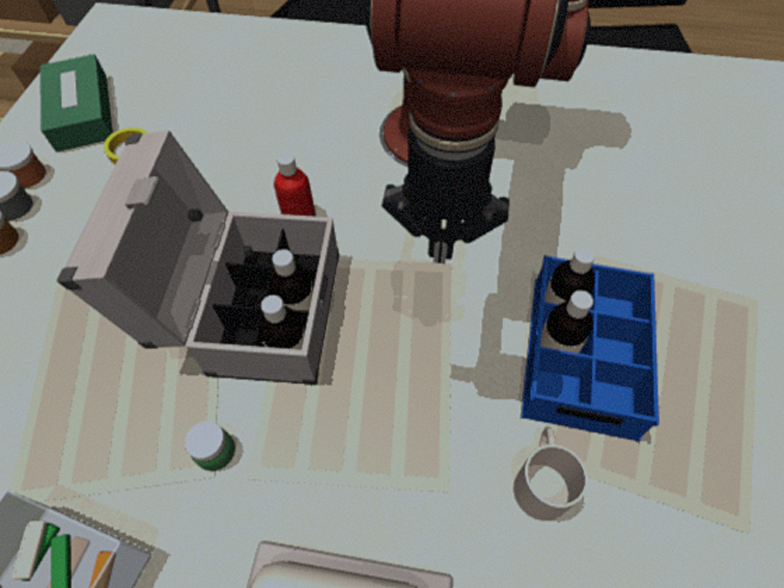

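All four bottles are in place: the light pair in the crate at about (575,265) and (580,305), the heavy pair in the case at about (283,262) and (272,308). Mug and jar are untouched. Next I'll reach over behind the lid and push its free edge round its arc.

Request:
arm_command([
  [0,[-0.02,-0.1,0.05],[0,0,0]],
  [0,[-0.045,-0.21,0.1],[0,0,0]],
  [0,[-0.07,-0.33,0.12],[0,0,0]],
  [0,[-0.095,-0.45,0.12],[0,0,0]],
  [0,[-0.12,-0.57,0.12],[0,0,0]],
  [0,[-0.145,-0.69,0.12],[0,0,0]],
  [0,[-0.17,-0.81,0.12],[0,0,0]],
  [0,[-0.193,-0.9,0.12],[0,0,0]],
  [0,[-0.193,-0.9,0.12],[0,0,0]],
])

```text
time: 32.45
tool_pos: [0.5003, -0.215, 0.3505]
tool_rot: [-0.001, 0.004, 1.0, -0.001]
contact_force: [-0.5, -0.2, -0.3]
gripper_width: 0.0
grasp_force: 0.0
```

Request:
arm_command([
  [0,[0,-0.1,0],[0,0,0]],
  [0,[0,-0.2,0],[0,0,0]],
  [0,[0,-0.3,0],[0,0,0]],
  [0,[0,-0.4,0],[0,0,0]],
  [0,[0,-0.5,0],[0,0,0]],
  [0,[0,-0.6,0],[0,0,0]],
  [0,[0,-0.7,0],[0,0,0]],
  [0,[0,-0.8,0],[0,0,0]],
  [0,[0,-0.86,0],[0,0,0]],
  [0,[0,-0.86,0],[0,0,0]],
  [0,[0,-0.86,0],[0,0,0]],
])

```text
time: 33.37
tool_pos: [0.5016, -0.4684, 0.3501]
tool_rot: [-0.0, 0.001, 1.0, 0.001]
contact_force: [0.0, 0.4, -0.4]
gripper_width: 0.001
grasp_force: 0.0
```

Run:
```python
from m import *
s=monitor.state();print(s["tool_pos"],s["joint_pos"].round(2))
H=np.array([.490,-.2988]);f=np.array([-.073,.9973]);p0=np.array([.502,-.4674,.3505])
def W(th,d=.02):
    C=.1887*np.array([np.cos(th+.369),np.sin(th+.369)]);q=C[0]-d*np.cos(th)
    sf=min(C[0],q)-.0145; z=.105+C[1]-d*np.sin(th)
    return np.r_[H+f*sf,z]
a=W(1.75)
print("start unit delta",((a-p0)/.3).round(3),a)
for th in list(np.arange(1.67,-.06,-.08))+[.07,.0,-.02]: print(round(th,2),((W(th)-a)/.3).round(3).tolist())
g=grab("top");save(g,"t2.png",(330,120,560,300),3)
```

```text
[ 0.50158875 -0.46835141  0.35005704] [-0.86  0.16  1.31  0.    1.68 -2.43]
start unit delta [-0.013  0.187 -0.347] [ 0.49823746 -0.41133727  0.24636857]
1.67 [-0.003, 0.044, 0.024]
1.59 [-0.007, 0.089, 0.044]
1.51 [-0.01, 0.133, 0.062]
1.43 [-0.013, 0.176, 0.075]
1.35 [-0.016, 0.22, 0.086]
1.27 [-0.019, 0.264, 0.093]
1.19 [-0.023, 0.31, 0.096]
1.11 [-0.026, 0.355, 0.095]
1.03 [-0.029, 0.4, 0.091]
0.95 [-0.033, 0.445, 0.084]
0.87 [-0.036, 0.488, 0.073]
0.79 [-0.039, 0.531, 0.058]
0.71 [-0.042, 0.573, 0.04]
0.63 [-0.045, 0.613, 0.018]
0.55 [-0.048, 0.651, -0.006]
0.47 [-0.05, 0.687, -0.033]
0.39 [-0.053, 0.721, -0.064]
0.31 [-0.055, 0.752, -0.097]
0.23 [-0.057, 0.78, -0.132]
0.15 [-0.059, 0.806, -0.169]
0.07 [-0.061, 0.828, -0.209]
-0.01 [-0.062, 0.848, -0.25]
0.07 [-0.061, 0.828, -0.209]
0.0 [-0.062, 0.846, -0.244]
-0.02 [-0.062, 0.85, -0.255]
```

View pics/t2.png

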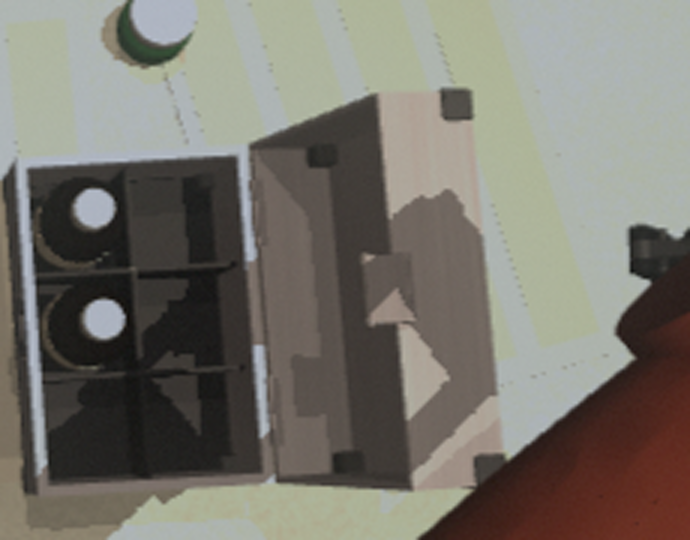

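The fingers are past the lid's outer face, at the right-hand edge of the crop, with clearance to descend.

Request:
arm_command([
  [0,[0,0,-0.1],[0,0,0]],
  [0,[0,0,-0.2],[0,0,0]],
  [0,[0,0,-0.3],[0,0,0]],
  [0,[0,0,-0.347],[0,0,0]],
  [0,[0,0,-0.347],[0,0,0]],
  [0,[-0.005,0.05,-0.347],[0,0,0]],
  [0,[-0.008,0.1,-0.347],[0,0,0]],
  [0,[-0.01,0.14,-0.347],[0,0,0]],
  [0,[-0.013,0.17,-0.347],[0,0,0]],
  [0,[-0.013,0.19,-0.347],[0,0,0]],
  [0,[-0.013,0.19,-0.347],[0,0,0]],
])

```text
time: 34.33
tool_pos: [0.4991, -0.4127, 0.2515]
tool_rot: [0.002, -0.0, 1.0, -0.005]
contact_force: [-1.3, -5.1, 5.0]
gripper_width: 0.0
grasp_force: 3.6
```

Request:
arm_command([
  [0,[-0.003,0.044,0.024],[0,0,0]],
  [0,[-0.007,0.089,0.044],[0,0,0]],
  [0,[-0.01,0.133,0.062],[0,0,0]],
  [0,[-0.013,0.176,0.075],[0,0,0]],
  [0,[-0.016,0.22,0.086],[0,0,0]],
])

```text
time: 34.75
tool_pos: [0.4943, -0.3466, 0.2771]
tool_rot: [0.002, 0.0, 1.0, -0.004]
contact_force: [-0.1, -5.4, 4.0]
gripper_width: -0.0
grasp_force: 3.1
```

Request:
arm_command([
  [0,[-0.003,0.044,0.007],[0,0,0]],
  [0,[-0.007,0.09,0.01],[0,0,0]],
  [0,[-0.01,0.135,0.009],[0,0,0]],
  [0,[-0.013,0.18,0.005],[0,0,0]],
  [0,[-0.017,0.225,-0.002],[0,0,0]],
  [0,[-0.02,0.268,-0.013],[0,0,0]],
  [0,[-0.023,0.311,-0.028],[0,0,0]],
  [0,[-0.026,0.353,-0.046],[0,0,0]],
])

```text
time: 35.42
tool_pos: [0.4872, -0.2392, 0.263]
tool_rot: [0.003, -0.0, 1.0, -0.003]
contact_force: [0.3, -0.6, 7.3]
gripper_width: -0.001
grasp_force: 2.6
```

Request:
arm_command([
  [0,[-0.003,0.04,-0.022],[0,0,0]],
  [0,[-0.006,0.078,-0.046],[0,0,0]],
  [0,[-0.008,0.114,-0.073],[0,0,0]],
  [0,[-0.011,0.148,-0.104],[0,0,0]],
  [0,[-0.013,0.179,-0.137],[0,0,0]],
  [0,[-0.015,0.207,-0.172],[0,0,0]],
  [0,[-0.015,0.207,-0.172],[0,0,0]],
])

```text
time: 36.0
tool_pos: [0.4807, -0.1747, 0.2056]
tool_rot: [-0.001, -0.001, 1.0, 0.001]
contact_force: [0.1, 0.6, -0.5]
gripper_width: -0.001
grasp_force: 0.2
```

Request:
arm_command([
  [0,[-0.002,0.026,-0.037],[0,0,0]],
  [0,[-0.003,0.038,-0.057],[0,0,0]],
  [0,[-0.004,0.048,-0.077],[0,0,0]],
  [0,[-0.004,0.055,-0.09],[0,0,0]],
  [0,[-0.005,0.06,-0.1],[0,0,0]],
  [0,[-0.005,0.066,-0.108],[0,0,0]],
  [0,[-0.005,0.066,-0.114],[0,0,0]],
  [0,[-0.005,0.066,-0.114],[0,0,0]],
])

```text
time: 36.67
tool_pos: [0.4797, -0.1565, 0.173]
tool_rot: [-0.0, -0.0, 1.0, 0.0]
contact_force: [-1.7, 1.6, 6.2]
gripper_width: 0.002
grasp_force: 2.6
```

Request:
arm_command([
  [0,[0,0,-0.005],[0,0,0]],
  [0,[0,0,-0.01],[0,0,0]],
  [0,[0,0,-0.01],[0,0,0]],
  [0,[0,0,-0.01],[0,0,0]],
])

```text
time: 37.0
tool_pos: [0.4798, -0.1566, 0.1728]
tool_rot: [-0.0, -0.0, 1.0, 0.0]
contact_force: [-8.1, 5.7, 17.7]
gripper_width: -0.0
grasp_force: 8.8
```

Request:
arm_command([
  [0,[0,0,0.05],[0,0,0]],
  [0,[0,0.05,0.15],[0,0,0]],
  [0,[0,0.15,0.27],[0,0,0]],
  [0,[0,0.27,0.37],[0,0,0]],
  [0,[0,0.39,0.45],[0,0,0]],
  [0,[0,0.51,0.5],[0,0,0]],
  [0,[0,0.63,0.5],[0,0,0]],
  [0,[0,0.75,0.5],[0,0,0]],
  [0,[0,0.8,0.5],[0,0,0]],
  [0,[0,0.8,0.5],[0,0,0]],
  [0,[0,0.8,0.5],[0,0,0]],
])

```text
time: 37.92
tool_pos: [0.4795, 0.0836, 0.3188]
tool_rot: [-0.001, -0.001, 1.0, -0.0]
contact_force: [0.4, -0.5, 0.1]
gripper_width: -0.0
grasp_force: 0.0
```

Run:
```python
from m import *
for n in("top","scene"):
    f=grab(n);W=cloud(f);c=f["color"].astype(int)
    for q in caps(f,W):
        if q[0][1]>.1: print(n,*q)
    L=(abs(W[...,2]-.173)<.03)&(abs(W[...,0]-.48)<.11)&(abs(W[...,1]+.21)<.07)
    q=W[L];A=np.c_[q[:,:2],np.ones(len(q))];k=np.linalg.lstsq(A,q[:,2],rcond=None)[0];print(n,"plane",k.round(4),"median z",np.median(q[:,2]))
    save(f,n+"3.png",s=1.4)
print(monitor.state()["tool_pos"])
```

```text
top [0.4819 0.2646 0.1556] 84 [163. 221.]
top [0.4032 0.2655 0.1559] 134 [161. 258.]
top plane [-0.0011 -0.0002  0.1722] median z 0.17165132661045535
scene [0.4055 0.2644 0.1577] 143 [417. 182.]
scene [0.485  0.2605 0.1575] 141 [416. 214.]
scene plane [-1.200e-03  1.000e-04  1.742e-01] median z 0.17362634213368855
[0.479726   0.0824169  0.31895338]
```

View pics/scene3.png

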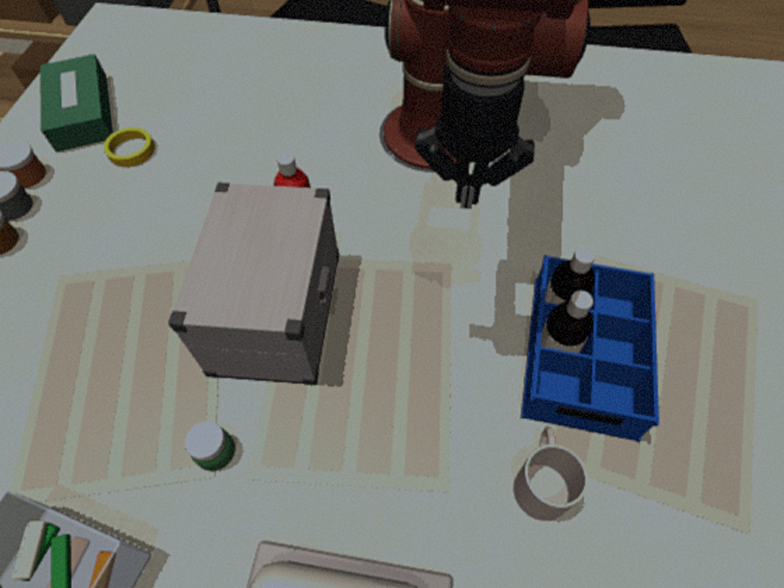

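The picture shows the lid shut, its top at (260,255) with the fitted plane level to within 0.001 rad. The two crate bottles at (575,265) and (580,305) are upright, and the arm is clear of everything.

```bash
python3 -c "
from plant import manip
print(manip.job_done())"
```

```text
the job is handed in; nothing more can be done
None
```

I handed the job in at about 38 s on the robot's clock: the two heavier bottles (about 0.45 and 0.46 kg) stand in the case, the two lighter ones (about 0.25 and 0.30 kg) stand in the crate, and the lid is shut on its catch; no verdict came back.

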